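# Open the sifter dial and tip walnuts into the bowl

### The job

Turn the knob of the nut dispenser's sifter lid anticlockwise to the largest opening, until its clutch slips, and only then swing the jar over with its side crank and rock it until all six walnuts are in the steel bowl. Bring the jar back upright and let go, with the dial left fully open; leave the bowl where it stands and do not disturb the other things.

Things in the scene. Friction and masses are not known exactly. Their poses are not given: they have to be found in the camera images.
- stand: Fixed steel stand of the tipping nut dispenser: foot plate 170 x 130 mm, two posts 220 mm high at its own x = +-77 mm. Origin on the counter right below the jar's centre; z up, own +y is the side to which the jar tips, own -x the side of the crank. Offsets below are in this frame.
- jar (a joint): Tilt of the clear canister (128 mm across; upright, its bottom is 139 mm and its lid 285 mm above the counter) about a trunnion along the stand's x, 200 mm above the stand's origin. 0 = upright (stop), grows as the lid tips to the stand's +y side, stop at 2.2 rad. Bottom-heavy: it swings back upright if let go.
- window (a point): Centre of the single window (38 mm wide, from 22 to 60 mm off centre) in the jar's fixed inner lid, under the dial. It is on the stand's +y side, so it is at the lowest side of the lid when the jar is tipped.
- dial (a joint): Angle of the grey sifter dial, 130 mm across, flat on the jar's lid (top face at 290 mm). Grows as it turns anticlockwise seen from above, 0 to 2.6 rad, light drag (0.06 N m). Groups of black dots mark the fine settings; its one large opening (38 x 38 mm) stands over the window only at the end stop, 2.6; below about 2.3 walnuts do not pass.
- clutch (a joint): Slip of the knob on the dial: 0 until the dial is at its end stop; then the torque limiter gives at 0.25 N m and the knob slips on anticlockwise, the value (rad) growing by the angle slipped; 0.1 rad or more tells that the dial is fully open. Turned clockwise it does not slip further but takes the dial back.
- knob_grip (a point): Grip point on the knob in the middle of the dial, 314 mm above the counter while the jar is upright. The knob is a black block 36 mm long (this point's x), 22 mm wide (its y), its top at 324 mm with a white line; it stands alone on the flat dial. z is the knob's axis, up when upright.
- crank_grip (a point): Middle of the crank's light wooden sleeve, a free-spinning bar 16 mm thick, 50 mm long, along the stand's x, 123 mm from the jar's centre on the -x side. The crank is fixed to the jar: at angle a of joint jar the sleeve is at stand y = 75 sin(a - 1.13) mm, z = 200 + 75 cos(a - 1.13) mm. Use only its position. 2 N tips the jar. Free room above it.
- bowl: Loose steel bowl, 176 mm across the rim, 80 mm high, standing on the counter about 100 mm to the stand's +y side, under where the lid comes when tipped. Origin at the centre of its underside.
- nut0: One of six whole walnuts, a ball 26 mm across (11 g), in the jar at the start. Origin at its centre. They can jam at the opening until the jar is rocked.
- nut1: One of six whole walnuts, a ball 26 mm across (11 g), in the jar at the start. Origin at its centre. They can jam at the opening until the jar is rocked.
- nut2: One of six whole walnuts, a ball 26 mm across (11 g), in the jar at the start. Origin at its centre. They can jam at the opening until the jar is rocked.
- nut3: One of six whole walnuts, a ball 26 mm across (11 g), in the jar at the start. Origin at its centre. They can jam at the opening until the jar is rocked.
- nut4: One of six whole walnuts, a ball 26 mm across (11 g), in the jar at the start. Origin at its centre. They can jam at the opening until the jar is rocked.
- nut5: One of six whole walnuts, a ball 26 mm across (11 g), in the jar at the start. Origin at its centre. They can jam at the opening until the jar is rocked.
- mug: Bystander: white mug 80 mm wide, 90 mm high, behind the dispenser. Leave it alone. Origin at the centre of its underside.
- spice_jar: Bystander: small spice jar 48 mm wide, 100 mm high, behind the dispenser. Leave it alone. Origin at the centre of its underside.
- spoon: Bystander: wooden spoon 200 mm long lying in front of the dispenser. Leave it alone. Origin at the centre of its underside.
- soap: Bystander: amber soap bottle 64 mm wide, 170 mm high. Leave it alone. Origin at the centre of its underside.
- can: Bystander: food can 72 mm wide, 100 mm high. Leave it alone. Origin at the centre of its underside.
- plate: Bystander: white plate 180 mm across. Leave it alone. Origin at the centre of its underside.
Things that resemble listed ones, but are neither listed nor needed, are in the scene too. What is shaped like the bowl but brown or yellow is not meant.

How it is judged (in metres and radians):
On the way, in this order (a step that is already met when the one before it is completed fails the run):
1. the dial is at its largest opening and the knob's clutch has slipped (value of joint dial above 2.5 rad and value of joint clutch above 0.08 rad and value of joint jar below 0.4 rad), for 0.1 s.
2. the jar is tipped over with the dial open (value of joint dial above 2.5 rad and value of joint jar above 1.6 rad), for 0.1 s.
At the end, for the whole second after the job is handed in: All six walnuts lie at rest inside the bowl (centres within 80 mm of its axis and lower than 75 mm), the bowl upright and within 40 mm of where it stood, the jar upright within 0.15 rad, the dial beyond 2.5 rad (horizontal distance between each of nut0, nut1, nut2, nut3, nut4, nut5 and bowl below 0.08 m and height (world z) of each of nut0, nut1, nut2, nut3, nut4, nut5 below 0.075 m and linear speed of each of nut0, nut1, nut2, nut3, nut4, nut5 below 0.06 m/s and value of joint dial above 2.5 rad and value of joint jar below 0.15 rad and distance of bowl from where it was at the start of the episode below 0.04 m and angle between bowl's own z axis and vertical below 0.15 rad); the robot touches nothing.
It fails at once if the jar is tipped before the dial is fully open (value of joint jar above 0.6 rad and value of joint dial below 2.45 rad).
It fails at once if the bowl is shoved away (distance of bowl from where it was at the start of the episode above 0.05 m).
It fails at once if a bystander is disturbed (distance of any of mug, spice_jar, spoon, soap, can, plate from where it was at the start of the episode above 0.03 m).
It also fails if it takes over 72 s, if anything falls off the work surface, if the arm or the gripper's body presses on something with over 40 N, if the wrist force passes 120 N, or if a joint passes its speed limit or range.

### The arm

A 6-joint arm with a two-finger parallel gripper is mounted at the origin on the work surface. World frame = base frame: x ahead of the robot, y to its left, z up, the work surface at z = 0. Lengths are in m, angles in degrees, forces in N, time in s.
With the tool pointing down it reaches from about 0.3 to 0.75 m from the base axis. Payload 8.5 kg.
Tool frame: the origin (TCP) lies midway between the tips of the shut fingers; the grasp point (between the pads) lies 19 mm behind it; z points along the fingers, y is the line along which they close (so a half turn about z gives the same grasp; the last joint's range is limited). The gripper opens to 85 mm and grips with 20 to 120 N. Pads are 22 mm wide; open, the fingers measure 114 mm over their backs; the gripper's body (76 mm by 85 mm) begins 54 mm behind the grasp point. The pads swing forward as they close: fully open they stand 13 mm farther back than shut.
Start: joints at [57.68, 21.807, 74.336, -0, 83.858, -12.336], TCP at [0.188, 0.517, 0.231] pointing down, gripper open.
Joint ranges: [-178.18, 178.18], [-50.72, 133.34], [12.68, 142.11], [-81.47, 261.47], [9.98, 163.14], [-165.26, 165.26]. Speed limits (degrees/s): [136.94, 136.94, 180, 180, 180, 180].

### API

Orientations are given as a 3x3 rotation matrix whose columns are the frame's x, y, z axes.
In Python, from rig import monitor, optics, close_job, models gives the robot as it stands.
- The arm moves only by the tool step_arm, never from a script. Its arguments are lists of equal length, an entry for each row: "fingers": the closure, from -1 (fully open) to 1 (shut); "travel": the shift along the tool's x, y, z scaled (see below), a list of three; "twist": the turn about the tool's z scaled (see below). In form: {"fingers": [fingers, ...], "travel": [[tx, ty, tz], ...], "twist": [twist, ...]}. A call has 1 to 10 rows; each row shifts and turns the commanded pose from where the row before left it, along the tool's axes as they then stand; what a row does not reach is not made up. The controller multiplies each number of a shift by 100 mm and each number of a turn by pi rad. A row lasts 1/8 s, in which the tool goes at most 62.5 mm and 10.7 degrees, less where a joint would pass 70% of its speed; a pose out of reach is approached as far as the arm can. A call with a number of a shift or a turn outside -1 to 1 is refused whole. A call with a gripper value outside its range is refused whole. The fingers move at their own pace and stop on an object; "force" is the grip in N (left out, the last holds). Time passes only in rows, so rows that do not move let the fingers close. It gives the time, the measured TCP pose, the force, the opening and the grip force at its end, in the units of the state.
- monitor.observe(): the state, without advancing time (a new reading comes with each control period).
- optics.get_image(name): name is "scene" or "top" or "wrist"; returns (picture, depth): 384x512x3 uint8, blue, green, red; 384x512 float32, m along the optical axis (not along the pixel's ray), 0 where there is no reading.
- optics.get_calibration(name): a dict with "vertical_fov" (degrees; the focal length in pixels is half the picture's height over the tangent of half this angle, whatever the lens; pixels are square), "cx", "cy" (the principal point, pixels), "distortion" ([k1, k2, p1, p2, k3] as OpenCV has them; the pictures are not rectified), "world_from_camera" (4x4, takes a point from camera to world coordinates). Camera axes: x right, y up, looking along -z (the intrinsics and any distortion apply to the point x, -y, -z); pixel columns grow to the right and rows downward; lengths in m; the calibration is good to about 2 mm. A picture is of the moment at which its call begins: read the wrist's pose just before it. get_calibration takes no time and is no camera call; for the wrist camera it gives the pose at the moment of the call.
- close_job(): hands the job in; it is judged then, once.
Trained networks look in the newest picture that a camera, given by its name, has taken for a name from the list of things; names that differ only in an ending like _2 or _b are one class to them, and where a whole thing is asked for, a point or a joint stands for the part that bears it (a point fixed in the world has none). Each returns a list of dicts, best first, with "confidence" (0 to 1); they miss things now and then, are a little off and sometimes report something else, mostly with a low value. They report only what shows in the picture. A call takes as long as a camera call. They do not tell look-alikes from the thing itself.
- models.trace(camera, query): "mask" (384x512 bool, what is visible of it) and "point" ([column, row] in pixels, amid what is visible of it).
- models.landmark_of(camera, query): "point" ([column, row] in pixels: a listed point, or the origin of a listed thing).
The state is a dict: "time_s": time; "q": joint angles; "qvel": joint speeds; "joint_efforts": joint torques, N m; "position": TCP position; "tool_rot": TCP orientation; "ft_force": force on the tool from outside, world axes, zero at the start; "wrist_torque": the same for the moment, N m; "grip_width": finger opening in m; "gripper_force": force on a finger pad.
Only numpy, scipy, OpenCV 4.12 (cv2) and the standard library are available. Lean on these libraries where they do the work, as an engineer would, in place of code of your own. Each camera call takes 0.05 s, during which the arm holds its last target. There are 200 camera calls.

## Working session

There is one attempt and no reset: what is moved stays moved. The work goes in short steps, Python scripts to look and compute and a tool call to move; the robot and the scene stay as the last step left them, time stands still between calls to the robot, and variables do not carry over. Pictures are saved under pics/ and viewed, at most 10 in all, crops included, and the job is handed in when it is done.

Besides the shell and the picture viewer there is one more tool, called after ">>>" as name(argument=value, ...) on one line, values as JSON. step_arm: Moves the arm, as the interface text tells. Its arguments: {"type":"object","properties":{"fingers":{"type":"array","items":{"type":"number"}},"travel":{"type":"array","items":{"type":"array","items":{"type":"number"}}},"twist":{"type":"array","items":{"type":"number"}},"force":{"type":"number"}},"required":["fingers","travel","twist"]}

```bash
mkdir -p pics
cat > h.py <<'E'
import numpy as np, cv2
from rig import monitor, optics, close_job, models
def K(c):
    f=192/np.tan(np.radians(c["vertical_fov"])/2)
    return np.array([[f,0,c["cx"]],[0,f,c["cy"]],[0,0,1]]),np.array(c["distortion"],float)
def ray(c,p):
    k,d=K(c); u=cv2.undistortPoints(np.array([[p]],float),k,d)[0,0]
    T=np.array(c["world_from_camera"]); v=T[:3,:3]@np.array([u[0],-u[1],-1.]); return T[:3,3],v
def atz(c,p,z):
    o,v=ray(c,p); return o+v*(z-o[2])/v[2]
def dep(c,p,D):
    o,v=ray(c,p); r,q=int(round(p[1])),int(round(p[0])); w=D[max(r-2,0):r+3,max(q-2,0):q+3]; w=w[w>0]
    return o+v*np.median(w) if len(w) else None
def tri(rs):
    A=np.zeros((3,3));b=np.zeros(3)
    for o,v in rs:
        v=v/np.linalg.norm(v);P=np.eye(3)-np.outer(v,v);A+=P;b+=P@o
    x=np.linalg.solve(A,b); return x,[np.linalg.norm(np.cross(x-o,v/np.linalg.norm(v))) for o,v in rs]
def proj(c,X):
    k,d=K(c);T=np.linalg.inv(np.array(c["world_from_camera"]));p=T[:3,:3]@X+T[:3,3]
    return cv2.projectPoints(np.array([[p[0],-p[1],-p[2]]]),np.zeros(3),np.zeros(3),k,d)[0][0,0]
E
python3 - <<'E'
from h import *
np.set_printoptions(precision=4,suppress=True)
R={}
for n in ["scene","top","wrist"]:
    c=optics.get_calibration(n); im,D=optics.get_image(n); cv2.imwrite(f"pics/{n}0.png",im)
    print(n,np.array(c["world_from_camera"])[:3,3])
    for q in ["knob_grip","crank_grip","stand","bowl","window","mug","spice_jar","spoon","soap","can","plate"]:
        for r in models.landmark_of(n,q)[:2]:
            if r["confidence"]>.3:
                print(q,np.round(r["point"],1),round(r["confidence"],2),dep(c,r["point"],D)); R.setdefault(q,{}).setdefault(n,ray(c,r["point"]))
for q in R:
    if len(R[q])>1: print(q,list(R[q]),*tri(list(R[q].values())))
s=monitor.observe(); print(s["time_s"],s["position"],s["tool_rot"])
a=cv2.imread("pics/scene0.png");b=cv2.imread("pics/top0.png")
cv2.imwrite("pics/st.png",cv2.resize(np.vstack([a,b]),(450,600)) if 0 else np.hstack([a,b])[:, :])
E
```

```text
scene [ 1.3503 -0.1316  1.224 ]
knob_grip [246.9 163.3] 0.62 [ 0.5922 -0.0062  0.3235]
crank_grip [222.8 150.5] 0.56 [ 0.4589 -0.0577  0.2377]
stand [244.9 225.8] 0.63 [ 0.6695 -0.0238  0.1365]
bowl [162.7 293.4] 0.92 [ 0.7828 -0.288   0.005 ]
bowl [280.2 226.2] 0.69 [0.606  0.1031 0.0034]
window [261.8 173.3] 0.79 [0.6049 0.0332 0.289 ]
mug [258.3 269.5] 0.81 [ 0.783  -0.0027  0.0724]
spice_jar [213.9 263. ] 0.59 [ 0.7304 -0.1267  0.0508]
spoon [289.8 191.8] 0.45 [0.4855 0.1605 0.0201]
soap [118.3 255.3] 0.92 [ 0.6654 -0.4067  0.0592]
can [126.3 217.1] 0.8 [ 0.5163 -0.387   0.039 ]
plate [366.3 214.8] 0.8 [0.6107 0.3969 0.0073]
top [ 0.4815 -0.0194  1.2221]
knob_grip [253.7 189.7] 0.52 [ 0.5868 -0.0062  0.3249]
crank_grip [275.7 245. ] 0.42 [ 0.4406 -0.0749  0.0014]
stand [253.6 200. ] 0.59 [ 0.5643 -0.0055  0.2909]
bowl [222.4 198.8] 0.92 [0.5936 0.1032 0.0051]
bowl [337.7 143.8] 0.92 [ 0.7825 -0.2876  0.0051]
window [235.9 188.5] 0.64 [0.5939 0.04   0.2908]
mug [133.2 193.1] 0.5 [0.612  0.4067 0.0069]
spice_jar [290.8 165.9] 0.68 [ 0.6893 -0.1188  0.0934]
spoon [200.4 237.6] 0.76 
[... 961 characters left out ...]
ce_jar ['scene', 'top'] [ 0.7057 -0.1266  0.0042] [np.float64(0.0001104109442933871), np.float64(0.00011041094429344462)]
spoon ['scene', 'top'] [ 0.4633  0.1727 -0.0108] [np.float64(0.004673266322602063), np.float64(0.0046732663226021634)]
soap ['scene', 'top'] [ 0.64   -0.4191  0.0173] [np.float64(0.002417457608019152), np.float64(0.0024174576080191286)]
can ['scene', 'top'] [ 0.4816 -0.3949 -0.0116] [np.float64(0.0028992458719104552), np.float64(0.0028992458719103898)]
plate ['scene', 'top'] [0.6128 0.4007 0.0117] [np.float64(0.005211736564167088), np.float64(0.005211736564166927)]
1.8 [0.188  0.5169 0.2313] [[-0.9398  0.3418 -0.    ]
 [ 0.3418  0.9398 -0.    ]
 [-0.     -0.     -1.    ]]
```

View pics/scene0.png

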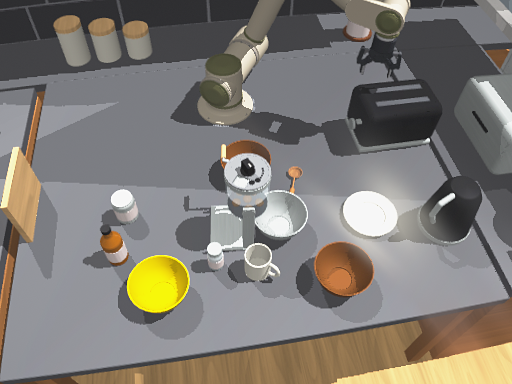

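View pics/top0.png

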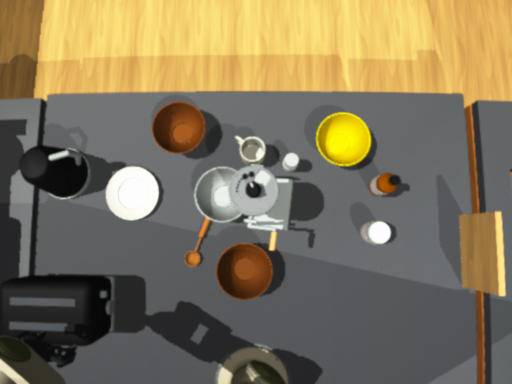

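The scene shows the dispenser with its knob at scene px (247,163) and top px (254,190). The crank sleeve is at top px (274,240), pointing at the robot. The steel bowl is at top px (222,195), and there are brown and yellow decoy bowls. I'll move above the knob for wrist views.

>>> step_arm(fingers=[-1,-1,-1,-1,-1,-1,-1,-1,-1,-1], travel=[[0,0,-0.55],[0,0,-0.55],[0,0,-0.55],[0,0,-0.55],[-0.41,-0.26,0],[-0.41,-0.26,0],[-0.41,-0.26,0],[-0.41,-0.26,0],[-0.41,-0.26,0],[-0.41,-0.26,0]], twist=[0,0,0,0,0,0,0,0,0,0])

```text
time_s: 3.05
position: [0.3665, 0.2848, 0.4515]
tool_rot: [[-0.94, 0.342, 0.0], [0.342, 0.94, 0.0], [-0.0, 0.0, -1.0]]
ft_force: [0.1, -0.2, 0.9]
grip_width: 0.0857
gripper_force: 0.0
```

>>> step_arm(fingers=[-1,-1,-1,-1,-1,-1,-1,-1,-1,-1], travel=[[-0.41,-0.26,0],[-0.41,-0.26,0],[-0.41,-0.26,0],[-0.41,-0.26,0],[-0.41,-0.26,0],[-0.41,-0.26,0],[-0.41,-0.26,0],[-0.41,-0.26,0],[0,0,0],[0,0,0]], twist=[0,0,0,0,0,0,0,0,0,0])

```text
time_s: 4.3
position: [0.6029, -0.0211, 0.4514]
tool_rot: [[-0.94, 0.342, 0.0], [0.342, 0.94, 0.0], [-0.0, 0.0, -1.0]]
ft_force: [0.6, 0.4, -0.6]
grip_width: 0.0856
gripper_force: 0.0
```

```bash
cat > look.py <<'E'
from h import *; import sys,json
np.set_printoptions(precision=4,suppress=True)
s=monitor.observe(); c=optics.get_calibration("wrist"); im,D=optics.get_image("wrist"); t=sys.argv[1]; cv2.imwrite(f"pics/w{t}.png",im); np.save(f"D{t}",D)
print(s["time_s"],s["position"],s["q"],s["tool_rot"])
out={}
for q in ["knob_grip","crank_grip","stand","window","bowl"]:
    for r in models.landmark_of("wrist",q)[:1]:
        if r["confidence"]>.3: print(q,r["point"],r["confidence"],dep(c,r["point"],D)); out[q]=[list(map(list,map(lambda a:map(float,a),ray(c,r["point"]))))][0]
# knob from depth
k,d=K(c);T=np.array(c["world_from_camera"])
v,u=np.mgrid[0:384,0:512]; uv=cv2.undistortPoints(np.stack([u,v],-1).reshape(-1,1,2).astype(float),k,d).reshape(-1,2)
z=D.reshape(-1); P=(np.c_[uv[:,0],-uv[:,1],-np.ones(len(uv))]*z[:,None])@T[:3,:3].T+T[:3,3]
P[z<=0]=0; np.save(f"P{t}",P)
m=(P[:,2]>.312)&(P[:,2]<.34)&(abs(P[:,0]-.588)<.05)&(abs(P[:,1]+.006)<.05)
if m.sum()>20:
    r=cv2.minAreaRect(P[m,:2].astype(np.float32)*1000); print("knob",m.sum(),np.median(P[m,2]),cv2.boxPoints(r).tolist(),r)
m=(P[:,2]>.285)&(P[:,2]<.298)&(np.hypot(P[:,0]-.588,P[:,1]+.006)<.08)
if m.sum()>20:
    print("dial",m.sum(),np.median(P[m,2]),cv2.minEnclosingCircle(P[m,:2].astype(np.float32)*1000))
m=(P[:,2]>.222)&(P[:,2]<.26)&(np.hypot(P[:,0]-.45,P[:,1]+.06)<.06)
if m.sum()>20:
    print("crank",m.sum(),P[m,2].max(),cv2.minAreaRect(P[m,:2].astype(np.float32)*1000))
json.dump(out,open(f"r{t}.json","w"))
E
python3 look.py 1
```

```text
4.3 [ 0.6029 -0.0211  0.4514] [-13.2446  26.4739  31.6066   0.0114 121.9139 -83.2573] [[-0.9398  0.3417  0.0001]
 [ 0.3417  0.9398  0.0001]
 [-0.0001  0.0002 -1.    ]]
knob_grip [265.4, 160.0] 0.95 [ 0.5871 -0.0046  0.3244]
crank_grip [173.9, 46.4] 0.77 [ 0.4592 -0.0554  0.2402]
window [308.0, 142.1] 0.63 [0.5907 0.0379 0.2902]
bowl [312.9, 120.8] 0.89 [0.5735 0.0481 0.29  ]
knob 1094 0.323955851134774 [[567.7455444335938, -0.7690262794494629], [576.4111938476562, -21.037248611450195], [609.6249389648438, -6.836770534515381], [600.9592895507812, 13.431451797485352]] ((588.6852416992188, -3.802898406982422), (36.12213897705078, 22.04300308227539), 23.14902114868164)
dial 12166 0.29042250991568497 ((588.2091674804688, -3.507852077484131), 65.1124496459961)
crank 1131 0.2424587842244315 ((468.90338134765625, -52.773311614990234), (69.5406723022461, 36.313209533691406), 20.235376358032227)
```

View pics/w1.png

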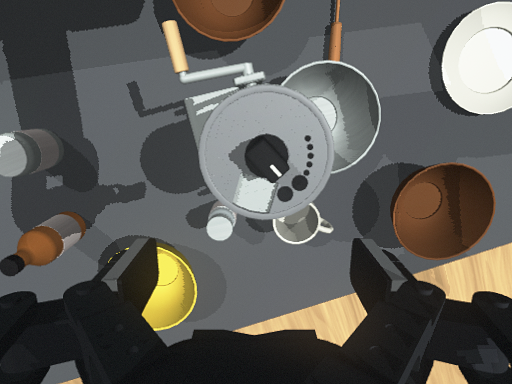

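The wrist picture shows the knob at px (265,158) with its white line toward (283,175), the fine-dot groups at (309,155), the large opening at (255,195), the crank sleeve at (175,46), and the steel bowl at (330,115). The knob's long axis is at 23° in world, centred at (0.5886, −0.0038). I'll turn the tool to match and leave joint 6 room for the whole turn.

>>> step_arm(fingers=[-1,-1,-1,-1,-1,-1,-1,-1,-1,-1], travel=[[0,0,0],[0,0,0],[0,0,0],[0,0,0],[0,0,0],[0,0,0],[0,0,0],[0,0,0],[0,0,0],[0,0,0]], twist=[0.058,0.058,0.058,0.058,0.058,0.058,0.058,0.058,0.058,0.058])

```text
time_s: 5.85
position: [0.6028, -0.021, 0.4516]
tool_rot: [[0.569, 0.822, 0.0], [0.822, -0.569, -0.0], [0.0, 0.0, -1.0]]
ft_force: [0.1, 0.8, -0.2]
grip_width: 0.0854
gripper_force: 0.0
```

>>> step_arm(fingers=[-1,-1,-1,-1,-1,-1], travel=[[0,0,0],[0,0,0],[0,0,0],[0,0,0],[-0.064,-0.215,0],[0,0,0]], twist=[0.058,0.058,0.058,0.007,0,0])

```text
time_s: 6.6
position: [0.588, -0.0032, 0.4524]
tool_rot: [[0.919, 0.395, 0.002], [0.395, -0.919, -0.0], [0.001, 0.001, -1.0]]
ft_force: [0.4, -0.6, 0.8]
grip_width: 0.0854
gripper_force: 0.0
```

```bash
python3 look.py 2
python3 - <<'E'
from h import *; import json
a,b=[json.load(open(f"r{i}.json")) for i in (1,2)]
for q in a:
    if q in b: print(q,*tri([tuple(map(np.array,a[q])),tuple(map(np.array,b[q]))]))
# sleeve by colour + depth in view 1
for t in "12":
    im=cv2.imread(f"pics/w{t}.png");P=np.load(f"P{t}.npy");h=cv2.cvtColor(im,cv2.COLOR_BGR2HSV).reshape(-1,3)
    m=(P[:,2]>.225)&(P[:,2]<.25)&(np.hypot(P[:,0]-.46,P[:,1]+.06)<.08)&(h[:,1]>70)
    if m.sum()>20: print("sleeve",m.sum(),P[m,2].max(),cv2.minAreaRect(P[m,:2].astype(np.float32)*1000))
E
```

```text
6.6 [ 0.588  -0.0032  0.4524] [-11.8419  24.3605  34.9474   0.0012 120.6033  54.8925] [[ 0.9187  0.395   0.0015]
 [ 0.395  -0.9187 -0.0003]
 [ 0.0013  0.0009 -1.    ]]
knob_grip [256.7, 175.2] 0.65 [ 0.5931 -0.0023  0.3243]
crank_grip [253.0, 272.4] 0.61 [ 0.4625 -0.0546  0.2404]
window [217.3, 148.6] 0.95 [0.5954 0.039  0.291 ]
bowl [194.5, 240.7] 0.81 [0.3587 0.0277 0.0051]
knob 1047 0.3240716473848376 [[568.9530639648438, 0.21333026885986328], [577.7196655273438, -19.91366958618164], [610.1176147460938, -5.802247047424316], [601.3510131835938, 14.324752807617188]] ((589.5353393554688, -2.7944583892822266), (35.33777618408203, 21.95335578918457), 23.536277770996094)
dial 11483 0.29050288370963795 ((589.4016723632812, -2.552300214767456), 65.18444061279297)
crank 740 0.24213515022663396 ((470.26861572265625, -52.08717346191406), (70.76185607910156, 35.70444869995117), 19.363548278808594)
knob_grip [ 0.58989552 -0.00449399  0.30759009] [np.float64(0.0005766336642671209), np.float64(0.0005766336642671203)]
crank_grip [ 0.45662324 -0.05716567  0.22902215] [np.float64(3.2289567334818924e-05), np.float64(3.228956733478595e-05)]
window [0.59297686 0.03958702 0.2764126 ] [np.float64(0.00011014033678235102), np.float64(0.00011014033678238263)]
bowl [0.55987099 0.0268748  0.41782183] [np.float64(0.002007415554358361), np.float64(0.0020074155543583334)]
sleeve 782 0.2424587842244315 ((458.7593078613281, -55.40528869628906), (15.662755012512207, 50.216392517089844), 82.81047821044922)
sleeve 463 0.24213515022663396 ((458.8255615234375, -54.93008041381836), (15.334249496459961, 49.96516418457031), 82.47447967529297)
```

Both views agree: knob at (0.589, −0.003), sleeve at (0.4588, −0.055), top face 0.242, stand yaw ≈ −7.5°. Now descend and grip.

>>> step_arm(fingers=[-0.2,-0.2,-0.2,-0.2,-0.2,-0.2,1,1,1,1], travel=[[0.01,0,0.4],[0,0,0.4],[0,0,0.3],[0,0,0.24],[0,0,0.2],[0,0,0],[0,0,0],[0,0,0],[0,0,0],[0,0,0]], twist=[0,0,0,0,0,0,0,0,0,0], force=50)

```text
time_s: 8.15
position: [0.5901, -0.004, 0.2985]
tool_rot: [[0.92, 0.391, 0.003], [0.391, -0.92, -0.001], [0.002, 0.002, -1.0]]
ft_force: [0.9, -0.9, 5.6]
grip_width: 0.0213
gripper_force: 50.9
```

>>> step_arm(fingers=[1,1,1,1,1,1,1,1,1,1], travel=[[0,0,0],[0,0,0],[0,0,0],[0,0,0],[0,0,0],[0,0,0],[0,0,0],[0,0,0],[0,0,0],[0,0,0]], twist=[-0.05,-0.05,-0.05,-0.05,-0.05,-0.05,-0.05,-0.05,-0.05,-0.05])

```text
time_s: 9.4
position: [0.5902, -0.004, 0.2986]
tool_rot: [[-0.396, 0.918, 0.003], [0.918, 0.396, -0.001], [-0.002, 0.003, -1.0]]
ft_force: [2.8, -0.6, 6.2]
grip_width: 0.0208
gripper_force: 51.0
```

```bash
python3 -c "
from h import *
s=monitor.observe();print(s['wrist_torque'],s['ft_force'],s['q'],s['grip_width'],s['position'])"
```

```text
[-0.25585921 -0.30560874 -0.10722197] [ 2.81025491 -0.57451309  6.15769962] [-1.18660944e+01  2.39204035e+01  5.99578766e+01 -2.15818356e-02
  9.59279066e+01 -3.51835108e+01] 0.020784661039836623 [ 0.59021158 -0.00404523  0.29856678]
```

>>> step_arm(fingers=[1,1,1,1,1,1,1,1,1], travel=[[0,0,0],[0,0,0],[0,0,0],[0,0,0],[0,0,0],[0,0,0],[0,0,0],[0,0,0],[0,0,0]], twist=[-0.05,-0.05,-0.05,-0.05,-0.05,-0.05,-0.05,-0.05,-0.05])

```text
time_s: 10.52
position: [0.5903, -0.0041, 0.2986]
tool_rot: [[-0.969, -0.247, 0.004], [-0.247, 0.969, -0.001], [-0.003, -0.002, -1.0]]
ft_force: [2.9, -0.5, 6.4]
grip_width: 0.021
gripper_force: 51.0
```

```bash
python3 -c "
from h import *
s=monitor.observe();print(s['wrist_torque'],s['ft_force'],s['q'],s['grip_width'],s['position'],s['tool_rot'])"
```

```text
[-0.30962856 -0.48278715 -0.2797468 ] [ 2.86248434 -0.51118766  6.43198549] [-1.18711368e+01  2.39230878e+01  5.99536087e+01 -2.54296726e-02
  9.59116756e+01 -1.16163505e+02] 0.021044896906518035 [ 0.5903103  -0.00413558  0.29856681] [[-0.96905461 -0.24682128  0.00352377]
 [-0.2468267   0.9690589  -0.00119184]
 [-0.00312057 -0.00202472 -0.99999308]]
```

The torque about z has risen to 0.28 N m (0.11 before), so the clutch is slipping. I'll release, rise, turn to the stand's y axis and look.

>>> step_arm(fingers=[-0.2,-0.2,-0.2,-0.2,-0.2,-0.2,-0.2,-0.2,-0.2], travel=[[0,0,0],[0,0,0],[0,0,0],[0,0,-0.3],[0,0,-0.5],[0,0,-0.5],[0,0,-0.25],[0,0,0],[0,0,0]], twist=[0,0,0,0,0,0.04,0.04,0.04,0])

```text
time_s: 11.65
position: [0.5896, -0.0037, 0.4521]
tool_rot: [[-0.991, 0.131, -0.001], [0.131, 0.991, 0.0], [0.001, 0.0, -1.0]]
ft_force: [0.4, 0.1, 0.7]
grip_width: 0.0511
gripper_force: 0.0
```

```bash
python3 look.py 3
```

```text
11.65 [ 0.5896 -0.0037  0.4521] [-11.8528  24.6408  34.5358   0.0011 120.8543 -94.3052] [[-0.9913  0.1313 -0.0005]
 [ 0.1313  0.9913  0.0001]
 [ 0.0005  0.0001 -1.    ]]
knob_grip [255.7, 178.5] 0.73 [ 0.5858 -0.001   0.3241]
crank_grip [190.3, 47.1] 0.98 [ 0.4593 -0.0516  0.2391]
window [294.6, 174.5] 0.95 [0.6143 0.0444 0.2061]
bowl [303.8, 144.6] 0.96 [0.567  0.0476 0.2901]
knob 1044 0.32393519490132094 [[568.4037475585938, 2.311227321624756], [573.8923950195312, -19.04310417175293], [608.8430786132812, -10.059885025024414], [603.3544311523438, 11.29444694519043]] ((588.6234130859375, -3.87432861328125), (36.08670425415039, 22.04840850830078), 14.414461135864258)
dial 11271 0.2904399037356312 ((588.3480834960938, -3.9834976196289062), 65.07064819335938)
crank 1120 0.24218568288033837 ((467.91131591796875, -53.077171325683594), (69.01529693603516, 36.03077697753906), 19.421640396118164)
```

View pics/w3.png

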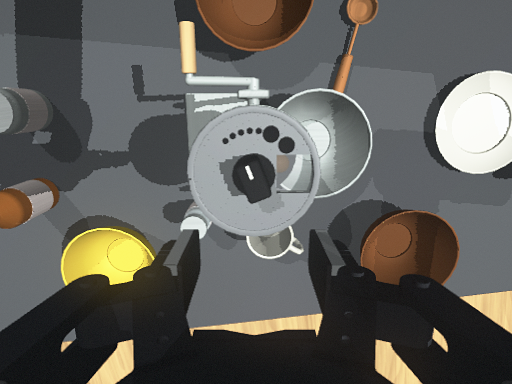

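The large opening now lies over the window (px 295,172; the depth there sees inside the jar), so the dial is fully open. The jar is upright and the sleeve is at (188,47). Next I'll go to the crank.

>>> step_arm(fingers=[-0.2,-0.2,-0.2,-0.2,-0.2,-0.2,-0.2,-0.2,-0.2,-0.2], travel=[[0.42,-0.23,0],[0.42,-0.23,0],[0.42,-0.225,0],[0,0,0.5],[0,0,0.5],[0,0,0.5],[0,0,0.5],[0,0,0.36],[0,0,0],[0,0,0]], twist=[0,0,0,0,0,0,0,0,0,0])

```text
time_s: 13.2
position: [0.4564, -0.0553, 0.2179]
tool_rot: [[-0.991, 0.131, 0.002], [0.131, 0.991, -0.001], [-0.002, -0.001, -1.0]]
ft_force: [-0.0, -0.4, 0.3]
grip_width: 0.0515
gripper_force: 0.0
```

>>> step_arm(fingers=[1,1,1,1], travel=[[0,0,0],[0,0,0],[0,0,0],[0,0,0]], twist=[0,0,0,0], force=25)

```text
time_s: 13.7
position: [0.4559, -0.0559, 0.2171]
tool_rot: [[-0.991, 0.132, 0.001], [0.132, 0.991, -0.002], [-0.001, -0.002, -1.0]]
ft_force: [-1.7, -5.4, 2.3]
grip_width: 0.0149
gripper_force: 25.1
```

>>> step_arm(fingers=[1,1,1,1,1,1,1,1,1,1], travel=[[0,0.077,-0.128],[0,0.101,-0.111],[0,0.121,-0.088],[0,0.136,-0.062],[0,0.146,-0.034],[0,0.15,-0.005],[0,0.148,0.025],[0,0.14,0.054],[0,0.126,0.081],[0,0.108,0.104]], twist=[0,0,0,0,0,0,0,0,0,0])

```text
time_s: 14.95
position: [0.4713, 0.0693, 0.232]
tool_rot: [[-0.991, 0.131, -0.003], [0.131, 0.991, -0.002], [0.003, -0.002, -1.0]]
ft_force: [-3.7, -12.3, -5.9]
grip_width: 0.0151
gripper_force: 24.9
```

>>> step_arm(fingers=[1,1,1,1], travel=[[0,0.045,0.06],[0,0,0],[0,0,0],[0,0,0]], twist=[0,0,0,0])

```text
time_s: 15.45
position: [0.4718, 0.0734, 0.2261]
tool_rot: [[-0.991, 0.132, -0.003], [0.132, 0.991, -0.002], [0.003, -0.002, -1.0]]
ft_force: [-3.9, -7.5, -2.2]
grip_width: 0.0149
gripper_force: 25.1
```

```bash
cat > nuts.py <<'E'
from h import *; import sys
for n in ("scene","top"):
    c=optics.get_calibration(n); im,D=optics.get_image(n); cv2.imwrite(f"pics/{n}{sys.argv[1]}.png",im)
    for r in models.landmark_of(n,"nut0")[:8]: print(n,np.round(r["point"]),round(r["confidence"],2),np.round(dep(c,r["point"],D),3))
im=cv2.imread(f"pics/scene{sys.argv[1]}.png")[120:280,180:340]; im2=cv2.imread(f"pics/top{sys.argv[1]}.png")[120:280,170:330]
cv2.imwrite(f"pics/n{sys.argv[1]}.png",cv2.resize(np.hstack([im,im2]),(800,400),interpolation=cv2.INTER_CUBIC))
E
python3 nuts.py 4
```

```text
scene [284. 215.] 0.6 [0.582 0.121 0.029]
scene [274. 230.] 0.57 [0.629 0.077 0.02 ]
scene [277. 214.] 0.55 [0.662 0.071 0.168]
scene [291. 217.] 0.38 [0.598 0.139 0.038]
scene [285. 229.] 0.36 [0.63  0.114 0.024]
scene [282. 219.] 0.36 [0.593 0.111 0.028]
top [209. 198.] 0.63 [0.592 0.144 0.038]
top [216. 208.] 0.36 [0.561 0.12  0.031]
```

View pics/n4.png

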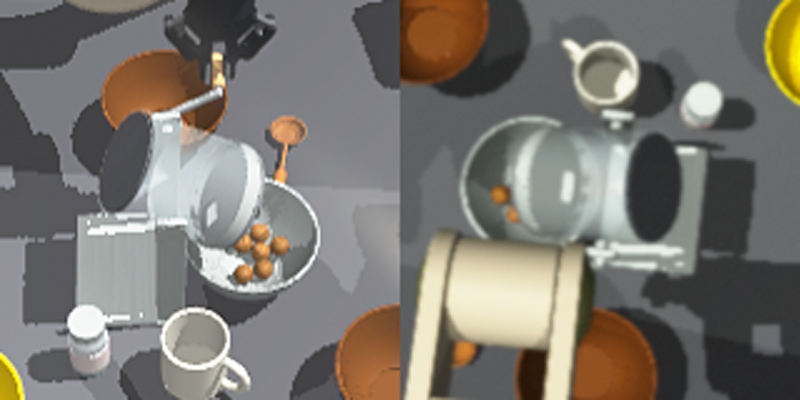

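The crop shows the jar tipped and about six nuts in the bowl, crop px (243–281, 232–273). I'll rock once to be sure, then look again.

>>> step_arm(fingers=[1,1,1,1,1,1,1,1,1,1], travel=[[0,-0.045,-0.06],[0,-0.108,-0.104],[0,-0.126,-0.081],[0,0.126,0.081],[0,0.108,0.104],[0,0.045,0.06],[0,0,0],[0,0,0],[0,0,0],[0,0,0]], twist=[0,0,0,0,0,0,0,0,0,0])

```text
time_s: 16.9
position: [0.4718, 0.073, 0.2266]
tool_rot: [[-0.991, 0.132, -0.003], [0.132, 0.991, -0.001], [0.003, -0.002, -1.0]]
ft_force: [-5.2, -7.1, -0.8]
grip_width: 0.015
gripper_force: 25.5
```

```bash
python3 nuts.py 5; python3 -c "
import cv2
cv2.imwrite('pics/n5b.png',cv2.resize(cv2.imread('pics/scene5.png')[170:250,230:330],(800,600) if 0 else (750,600),interpolation=cv2.INTER_CUBIC))"
```

```text
scene [285. 230.] 0.63 [0.633 0.113 0.021]
scene [214. 262.] 0.5 [ 0.731 -0.126  0.056]
scene [283. 219.] 0.48 [0.597 0.112 0.029]
scene [289. 219.] 0.44 [0.6   0.132 0.033]
scene [284. 213.] 0.43 [0.577 0.119 0.033]
scene [280. 213.] 0.39 [0.574 0.106 0.031]
scene [275. 231.] 0.37 [0.634 0.08  0.021]
top [207. 197.] 0.51 [0.598 0.152 0.037]
top [214. 206.] 0.49 [0.567 0.126 0.035]
```

View pics/n5b.png

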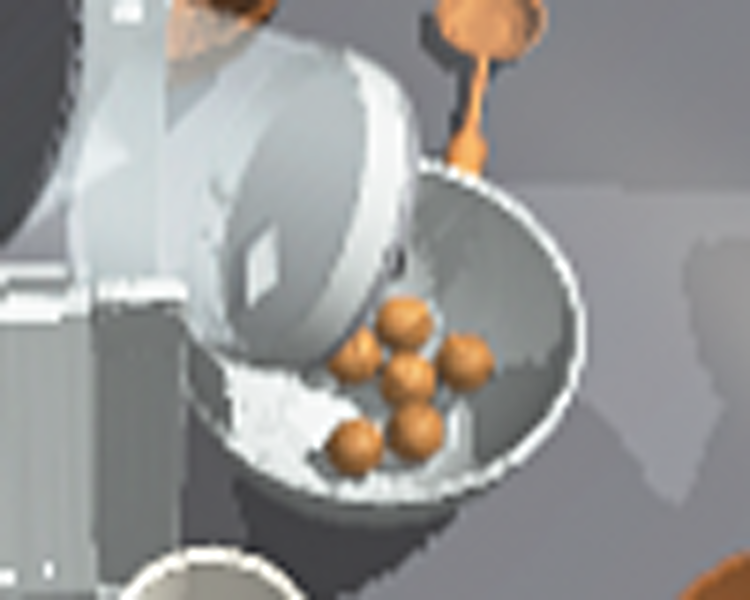

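The crop clearly shows all six nuts in the bowl (px 330–490, 300–470) and an empty jar. Now I'll bring the jar back upright along the same arc.

>>> step_arm(fingers=[1,1,1,1,1,1,1,1,1,1], travel=[[0,-0.045,-0.06],[0,-0.108,-0.104],[0,-0.126,-0.081],[0,-0.14,-0.054],[0,-0.148,-0.025],[0,-0.15,0.005],[0,-0.146,0.034],[0,-0.136,0.062],[0,-0.121,0.088],[0,-0.101,0.111]], twist=[0,0,0,0,0,0,0,0,0,0])

```text
time_s: 18.35
position: [0.4568, -0.0487, 0.2293]
tool_rot: [[-0.991, 0.132, 0.001], [0.132, 0.991, -0.001], [-0.002, -0.001, -1.0]]
ft_force: [-1.3, -1.6, 0.2]
grip_width: 0.0146
gripper_force: 25.8
```

>>> step_arm(fingers=[1,1,1,-0.2,-0.2,-0.2,-0.2,-0.2,-0.2,-0.2], travel=[[0,-0.04,0.06],[0,-0.035,0.06],[0,0,0],[0,0,0],[0,0,0],[0,0,0],[0,0,-0.3],[0,0,-0.5],[0,0,-0.5],[0,0,-0.5]], twist=[0,0,0,0,0,0,0,0,0,0])

```text
time_s: 19.6
position: [0.4555, -0.0546, 0.3989]
tool_rot: [[-0.991, 0.131, 0.001], [0.131, 0.991, 0.0], [-0.001, 0.0, -1.0]]
ft_force: [0.5, 0.3, 0.3]
grip_width: 0.0507
gripper_force: 0.0
```

>>> step_arm(fingers=[-0.2,-0.2,-0.2,-0.2,-0.2,-0.2,-0.2], travel=[[0.3,0,-0.3],[0.3,0,-0.2],[0,0,0],[0,0,0],[0,0,0],[0,0,0],[0,0,0]], twist=[0,0,0,0,0,0,0])

```text
time_s: 20.48
position: [0.3965, -0.047, 0.4468]
tool_rot: [[-0.991, 0.132, -0.001], [0.132, 0.991, 0.0], [0.001, 0.0, -1.0]]
ft_force: [0.8, -0.4, 0.3]
grip_width: 0.0513
gripper_force: 0.0
```

```bash
python3 nuts.py 6; python3 look.py 6 | grep -E "knob|dial|sleeve|window"
```

```text
scene [275. 215.] 0.63 [0.575 0.09  0.028]
scene [284. 222.] 0.56 [0.605 0.116 0.026]
scene [271. 229.] 0.53 [0.613 0.071 0.005]
scene [283. 215.] 0.48 [0.581 0.117 0.031]
scene [290. 216.] 0.42 [0.593 0.137 0.036]
scene [285. 226.] 0.38 [0.621 0.113 0.029]
top [215. 207.] 0.63 [0.565 0.125 0.033]
top [221. 202.] 0.63 [0.582 0.105 0.03 ]
top [219. 198.] 0.61 [0.595 0.111 0.028]
top [207. 198.] 0.5 [0.594 0.151 0.037]
top [219. 188.] 0.44 [0.627 0.113 0.029]
top [227. 192.] 0.37 [0.614 0.086 0.028]
dial 2100 0.29034135168099817 ((549.6165161132812, -33.34236526489258), 41.0970458984375)
```

View pics/n6.png

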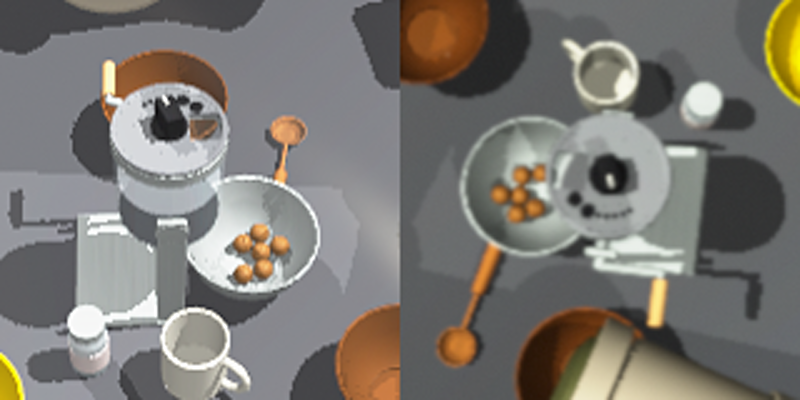

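The jar is upright (dial plane at 0.290 m) and the opening is still on the +y side (left crop px 205,127). All six nuts are in the bowl, which hasn't moved. The gripper is clear, so I'm handing in.

```bash
python3 -c "
from rig import close_job
print(close_job())"
```

```text
the job is handed in; nothing more can be done
None
```

I handed the job in: the dial is fully open with the clutch slipped, all six walnuts are in the steel bowl, the jar is upright and released, and the last pictures show the bowl in place and nothing nearby disturbed; no verdict came back.

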